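# Key the grinder's hopper lid onto its pin and press it home

## Robot

A 6-joint arm with a two-finger parallel gripper is mounted at the origin on the work surface. World frame = base frame: x ahead of the robot, y to its left, z up, the work surface at z = 0. Lengths are in m, angles in rad, forces in N, time in s.
With the tool pointing down it reaches from about 0.25 to 0.775 m from the base axis. Payload 4 kg.
Tool frame: the origin (TCP) lies midway between the tips of the shut fingers; the grasp point (between the pads) lies 19 mm behind it; z points along the fingers, y is the direction in which the jaws open and shut (so a half turn about z gives the same grasp; the last joint's range is limited). The gripper opens to 94 mm and grips with 3 to 60 N. Pads are 16 mm wide; open, the fingers measure 119 mm over their backs; the gripper's body (75 mm by 177 mm) begins 78 mm behind the grasp point.
Start: joints at [1.078, 0.087, 1.371, -0, 1.684, -0.103], TCP at [0.209, 0.509, 0.206] pointing down, gripper open.
Joint ranges: [-3.1, 3.1], [-0.76, 2.03], [0.27, 2.55], [-1.08, 4.22], [0.17, 2.65], [-2.57, 2.57]. Speed limits (rad/s): [2.79, 2.79, 3.14, 3.14, 3.14, 3.14].

## Interface

Orientations are given as [roll, pitch, yaw] about the fixed x, y, z axes, in that order (R = Rz(yaw) Ry(pitch) Rx(roll)).
In Python, from bench import robot gives the robot as it stands.
- The arm moves only by the tool servo_tool, never from a script. Its argument "rows" is a list of rows, each a list of 2 entries, a list of its own where there are three numbers: the shift along the tool's x, y, z normalised to -1 to 1, where 1 is 0.08 m, then the turn about the tool's z normalised to -1 to 1, where 1 is pi/2 rad. A call has 1 to 12 rows; each row is the pose to reach, as a shift and turn from the pose commanded when the call began, along the tool's axes at that moment; what a row does not reach only later rows make up. A row lasts 1/12 s, in which the tool goes at most 41.7 mm and 7.16 degrees, less where a joint would pass 70% of its speed; a pose out of reach is approached as far as the arm can. A call with a number of a shift or a turn outside -1 to 1 is refused whole. A call with a gripper value outside its range is refused whole. "grip" is the closure, from -1 (fully open) to 1 (shut), set as the call begins (left out, the last holds). The fingers move at their own pace and stop on an object; the grip force is fixed at half the most. Time passes only in rows, so rows that repeat a pose let the fingers close. It gives the time, the measured TCP pose, the force and the opening at its end, in the units of the state.
- robot.get_obs(): the state, without advancing time (a new reading comes with each control period).
- robot.snapshot(name): name is "side" or "top" or "wrist"; returns a dict with "pixels" (480x640x3 uint8, red, green, blue), "camera_matrix" (3x3 intrinsics, pixels), "world_from_camera" (4x4, takes a point from camera to world coordinates). Camera axes: x right, y down, z forward; pixel columns grow to the right and rows downward; lengths in m; the calibration is good to about 2 mm. A picture is of the moment at which its call begins. There is no depth.
- robot.close_job(): hands the job in, once; it reports no verdict.
The state is a dict: "time": time; "joint_positions": joint angles; "qvel": joint speeds; "joint_torque": joint torques, N m; "tool_pos": TCP position; "ee_rot": TCP orientation; "wrist_force": force on the tool from outside, world axes, zero at the start; "wrist_torque": the same for the moment, N m; "width": finger opening in m.
Only numpy, scipy, OpenCV 4.12 (cv2) and the standard library are available. Lean on these libraries where they do the work, as an engineer would, in place of code of your own. Each camera call takes 0.05 s, during which the arm holds its last target.

## Task

The round steel lid on top of the grinder's hopper is sitting up on the key pin. With a fingertip, push the lid's thumb rib round until the notch in the lid's edge is over the pin, then press the lid down until it is fully home, and come away. Do not lift the lid, and leave the other kitchen things where they stand.

Things in the scene. Friction and masses are not known exactly. Their poses are not given: they have to be found in the camera images.
- hopper: aluminium hopper on the grinder, ending in a round flange 132 mm across, its flat top (with a thin black gasket under the lid) 200 mm above the counter; origin on its axis, 60 mm below the flange top, x towards the pin. The grinder is clamped to the far edge of the counter; it and the hopper do not move, but where they stand and which way the pin points vary. The crank hangs at the side, lower than the flange
- key_pin (a point): the key pin: a plain round dark steel bar, 8 mm thick, 24 mm long, lying on the flange and pointing out from the hopper's axis. It runs from 40 to 64 mm from that axis, so its outer end shows beyond the lid. The point is on top of the pin, 208 mm above the counter, 42 mm from the axis; x points outwards along the pin, z up
- lid_centre (a point): centre of the lid's flat top face. The lid is a steel disc 100 mm across, 8 mm thick, that stays on the hopper's axis; it only turns and slides up and down. Its top is 216.5 mm above the counter at the start (underside just above the pin), 208.5 mm when home (level with the pin's top). The frame turns with the lid: x points to the notch, z up
- lid_notch (a point): middle of the notch in the lid's edge, at the height of the lid's top face, 42 mm from the lid's centre. The notch is 16 mm wide with parallel sides, open at the edge, and reaches in to 33 mm from the centre, right through the lid
- lid_rib (a point): top middle of the thumb rib, a straight upright fin on the lid's top face on the side opposite the notch: 10 mm thick, 20 mm high, running radially from 20 to 48 mm from the lid's centre (this point is at 34 mm). Pushing it sideways with 1 to 2 N turns the lid; it stays where it is left. The rest of the top face is flat and clear
- lid_turn (a joint): angle of the lid about the hopper's axis, in rad, counter-clockwise seen from above; 0 or 2 pi (6.28) is with the notch centred over the pin. It turns freely without stops either way. It starts somewhere from 1.7 to 4.6. The notch clears the pin within about 0.09 either way
- lid_press (a joint): how far the lid has been pressed down, in m: 0 at the start, 0.008 fully home. A push fit: it does not sink by its own weight, needs about 5 N (with the notch over the pin) and stays where it is left. The pin stops it unless the notch is over the pin. Negative if it is pulled up
- jar: closed green plastic jar, 80 mm across, 140 mm high, standing before the grinder; origin under its centre. Bystander
- tumbler: open steel tumbler, 62 mm across, 90 mm high; origin under its centre. Bystander
- saucer_a: white saucer, 130 mm across; origin under its centre. Bystander
- cup_a: white cup with handle on saucer_a, 72 mm across, 60 mm high; origin under its centre. Bystander
- saucer_b: white saucer, 130 mm across; origin under its centre. Bystander
- cup_b: white cup with handle on saucer_b, 72 mm across, 60 mm high; origin under its centre. Bystander
- strainer: steel tea strainer, bowl 74 mm across, 32 mm high, handle 135 mm long along its -y; origin under the bowl. Bystander
- chai_tray: empty steel tray 200 by 300 mm, 22 mm high; origin under its centre. Bystander

How it is judged:
On the way:
1. the notch has been turned over the pin (horizontal distance between lid_notch and key_pin below 0.006 m).
At the end, for the whole second after the job is handed in: the lid is down at least 6.2 of its 8 mm, with the middle of its notch within 6 mm of the pin's, and nothing is touched (value of joint lid_press above 0.0062 m and horizontal distance between lid_notch and key_pin below 0.006 m).
It fails at once if the lid was pulled up off its seat by more than 4 mm (value of joint lid_press below -0.004 m).
It fails at once if a bystander was moved more than 30 mm (distance of any of jar, tumbler, saucer_a, cup_a, saucer_b, cup_b, strainer, chai_tray from where it was at the start of the episode above 0.03 m).
It also fails if it takes over 48 s, if anything falls off the work surface, if the arm or the gripper's body presses on something with over 40 N, if the wrist force passes 120 N, or if a joint passes its speed limit or range.

## Working session

There is one attempt and no reset: what is moved stays moved. The work goes in short steps, Python scripts to look and compute and a tool call to move; the robot and the scene stay as the last step left them, time stands still between calls to the robot, and variables do not carry over. Pictures are saved under pics/ and viewed, and the job is handed in when it is done.

Besides the shell and the picture viewer there is one more tool, called after "Call:" by a JSON object that holds its "fn" and its "kwargs", one argument or row to a line. servo_tool: Moves the arm, as the interface text tells. Its arguments: {"type":"object","properties":{"rows":{"type":"array"},"grip":{"type":"number"}},"required":["rows"]}

```bash
mkdir -p pics
cat > h.py <<'E'
import numpy as np,cv2
from bench import robot
def snap(n,f):
    s=robot.snapshot(n); cv2.imwrite('pics/'+f,s['pixels'][:,:,::-1]); np.savez('pics/'+f+'.npz',**s); return s
def ray(s,u,v,z):
    K=s['camera_matrix'];T=s['world_from_camera']
    d=T[:3,:3]@np.linalg.solve(K,[u,v,1]);o=T[:3,3]
    return o+d*(z-o[2])/d[2]
def proj(s,p):
    T=s['world_from_camera'];c=T[:3,:3].T@(np.array(p)-T[:3,3]);q=s['camera_matrix']@c;return q[:2]/q[2]
E
python3 - <<'E'
from h import *
for n in('top','side','wrist'):
    s=snap(n,n+'0.png');print(n,s['world_from_camera'].round(3).tolist(),s['camera_matrix'].round(0).tolist())
o=robot.get_obs();print(o)
E
```

```text
top [[-0.056, -0.975, 0.215, 0.173], [-0.998, 0.055, -0.012, 0.006], [-0.0, -0.216, -0.976, 1.455], [0.0, 0.0, 0.0, 1.0]] [[590.0, 0.0, 319.0], [0.0, 590.0, 240.0], [0.0, 0.0, 1.0]]
side [[0.882, -0.311, 0.354, 0.033], [-0.47, -0.548, 0.692, -0.874], [-0.021, -0.777, -0.629, 0.926], [0.0, 0.0, 0.0, 1.0]] [[461.0, 0.0, 319.0], [0.0, 461.0, 239.0], [0.0, 0.0, 1.0]]
wrist [[0.38, 0.898, 0.22, 0.146], [0.925, -0.368, -0.092, 0.535], [-0.001, 0.239, -0.971, 0.384], [0.0, 0.0, 0.0, 1.0]] [[430.0, 0.0, 314.0], [0.0, 430.0, 238.0], [0.0, 0.0, 1.0]]
{'time': 0.15, 'joint_positions': array([ 1.07788458e+00,  8.78434095e-02,  1.37187786e+00, -6.44527326e-06,
        1.68363225e+00, -1.03083557e-01]), 'qvel': array([ 0.00161898, -0.00302153, -0.00377679,  0.00039919,  0.00116808,
       -0.00058814]), 'joint_torque': array([ 1.56014175e-03, -3.40644300e+01, -3.02791572e+01,  7.19974749e-02,
        3.05255747e-02, -1.06611205e-04]), 'tool_pos': array([0.20881343, 0.50836291, 0.2045561 ]), 'ee_rot': array([-3.13984048e+00, -1.74823290e-04,  2.75176359e+00]), 'wrist_force': array([ 0.75342682, -0.26643401,  0.42242149]), 'wrist_torque': array([-0.01699913, -0.04339639,  0.0405866 ]), 'width': 0.09367480725576607}
```

View pics/top0.png

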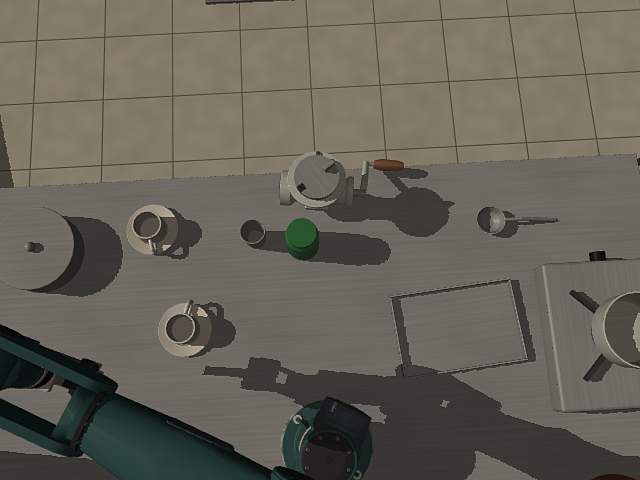

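View pics/side0.png

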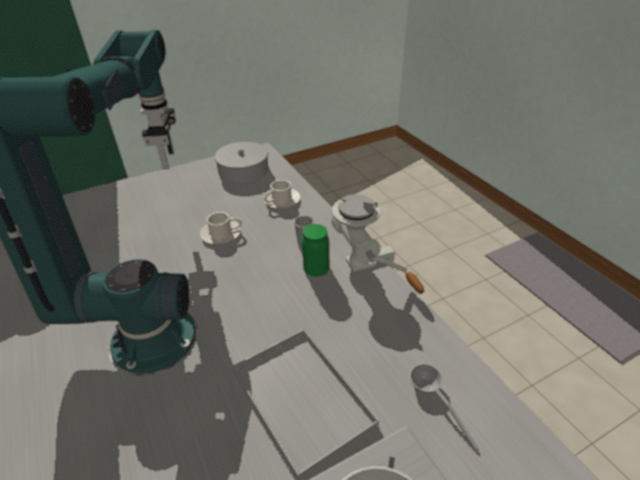

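The top view shows the hopper at about (318,180), the jar in front at (302,238), and the arm clear of it. I'll zoom in.

Run:
```python
import cv2
a=cv2.imread('pics/top0.png')[140:220,270:370];cv2.imwrite('pics/topz.png',cv2.resize(a,None,fx=7,fy=7,interpolation=cv2.INTER_CUBIC))
a=cv2.imread('pics/side0.png')[185:245,320:400];cv2.imwrite('pics/sidez.png',cv2.resize(a,None,fx=8,fy=8,interpolation=cv2.INTER_CUBIC))
```

```text
(no output)
```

View pics/topz.png

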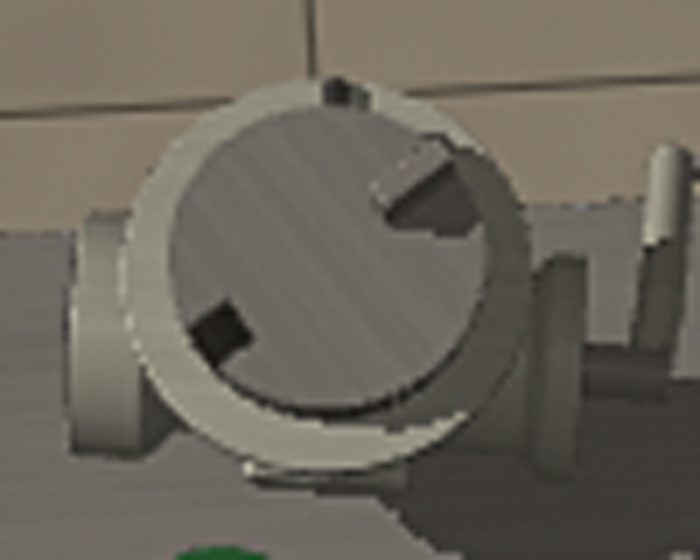

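View pics/sidez.png

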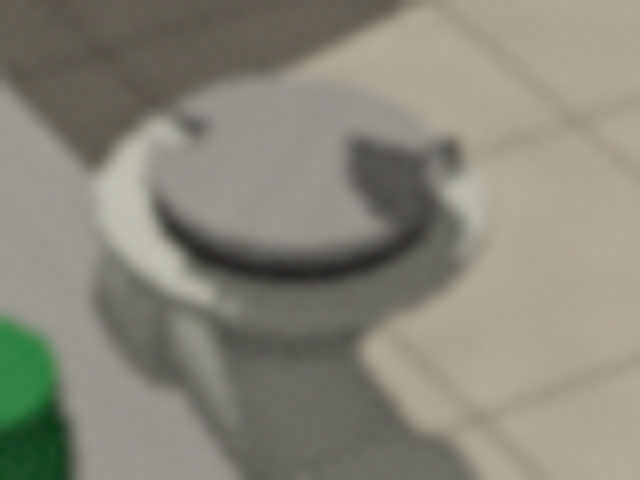

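The zoom shows the pin's end at zoom pixel (342,93), the notch at about (220,335) and the rib's top at about (418,185). The lid disc is centred near (328,254). Next I'll turn these into positions.

Run:
```python
from h import *
s=robot.snapshot('top')
f=lambda x,y,z:ray(s,270+(x+.5)/7-.5,140+(y+.5)/7-.5,z)
# flange edge points z=.2
from scipy.optimize import least_squares
def circ(P): 
    r=least_squares(lambda q:np.hypot(P[:,0]-q[0],P[:,1]-q[1])-q[2],[P[:,0].mean(),P[:,1].mean(),.06]);return r.x
F=np.array([f(x,y,.2) for x,y in[(125,275),(135,330),(205,425),(270,460),(340,471),(420,455),(530,275),(525,230),(470,135),(160,175),(220,113),(290,82)]])
L=np.array([f(x,y,.2165) for x,y in[(168,250),(174,210),(200,163),(240,125),(290,102),(487,255),(480,300),(460,345),(270,393),(325,407),(390,395)]])
cf=circ(F);cl=circ(L);print('flange',cf,'lid',cl)
c=(cl[:2]+cf[:2])/2
for n,x,y,z in[('pinend',342,92,.206),('notch in-mid',235,320,.2165),('notch mid',215,342,.2085),('ribtop inner',383,200,.2365),('ribtop outer',441,158,.2365),('ribtopouter2',425,140,.2365),('rib top in2',375,187,.2365),('jar',302*7-1890,236*7-980,.14)]:
    p=f(x,y,z);print(n,p.round(4),np.hypot(*(p[:2]-c)).round(4),np.degrees(np.arctan2(p[1]-c[1],p[0]-c[0])).round(1))
```

```text
flange [ 0.59099472 -0.01119415  0.06470764] lid [ 0.59296728 -0.01099852  0.05058405]
pinend [ 0.6497 -0.0184  0.206 ] 0.0582 -7.2
notch in-mid [0.5721 0.0196 0.2165] 0.0366 123.0
notch mid [0.5677 0.0263 0.2085] 0.0446 122.9
ribtop inner [ 0.6019 -0.0285  0.2365] 0.0201 -60.2
ribtop outer [ 0.6146 -0.0473  0.2365] 0.0427 -58.0
ribtopouter2 [ 0.6208 -0.0427  0.2365] 0.0428 -47.6
rib top in2 [ 0.6063 -0.0263  0.2365] 0.0209 -46.6
jar [0.4768 0.0301 0.14  ] 0.1223 160.3
```

The measurements hold together: flange radius comes out at 65 mm (expected 66), lid at 50.6 mm (expected 50), and notch and rib are opposite each other. The axis is at about (0.592,-0.011). The pin points at -7°, the notch at about 124° and the rib at about -55°. That puts lid_turn at about 2.3, so I'll push the rib clockwise about 131°. First: close the gripper, go up, then cross over.

Call:
{"fn": "servo_tool", "kwargs": {
  "rows": [
    [[-0.5,-0.25,-0.6],0],
    [[-1,-0.5,-1],0],
    [[-1,-0.5,-1],0]
  ],
  "grip": 1
}}

```text
time: 0.45
tool_pos: [0.2682, 0.4404, 0.2864]
ee_rot: [-3.141, 0.0, 2.753]
wrist_force: [0.2, 0.1, 1.0]
width: 0.0776
```

Call:
{"fn": "servo_tool", "kwargs": {
  "rows": [
    [[-0.5,-0.27,0],0],
    [[-1,-0.55,0],0],
    [[-1,-0.55,0],0]
  ]
}}

```text
time: 0.7
tool_pos: [0.3283, 0.3664, 0.2862]
ee_rot: [-3.142, 0.003, 2.746]
wrist_force: [0.5, 0.7, 0.1]
width: 0.0572
```

Call:
{"fn": "servo_tool", "kwargs": {
  "rows": [
    [[-0.5,-0.27,0],0],
    [[-1,-0.55,0],0],
    [[-1,-0.55,0],0]
  ]
}}

```text
time: 0.95
tool_pos: [0.385, 0.2954, 0.2849]
ee_rot: [-3.14, 0.002, 2.746]
wrist_force: [-0.1, 0.3, -0.0]
width: 0.0372
```

Call:
{"fn": "servo_tool", "kwargs": {
  "rows": [
    [[-0.5,-0.27,0],0],
    [[-1,-0.55,0],0],
    [[-1,-0.55,0],0]
  ]
}}

```text
time: 1.2
tool_pos: [0.4421, 0.2245, 0.2846]
ee_rot: [-3.139, 0.001, 2.746]
wrist_force: [-0.1, 0.4, -0.3]
width: 0.0171
```

Call:
{"fn": "servo_tool", "kwargs": {
  "rows": [
    [[-0.5,-0.27,0],0],
    [[-1,-0.55,0],0],
    [[-1,-0.55,0],0]
  ]
}}

```text
time: 1.45
tool_pos: [0.4992, 0.1536, 0.2842]
ee_rot: [-3.139, 0.0, 2.747]
wrist_force: [-1.0, 0.7, 0.2]
width: 0.0007
```

Call:
{"fn": "servo_tool", "kwargs": {
  "rows": [
    [[0,0,0],-0.08],
    [[0,0,0],-0.16],
    [[0,0,0],-0.24],
    [[0,0,0],-0.32],
    [[0,0,0],-0.4],
    [[0,0,0],-0.48],
    [[0,0,0],-0.56],
    [[0,0,0],-0.63],
    [[0,0,0],-0.63],
    [[0,0,0],-0.63]
  ]
}}

```text
time: 2.28
tool_pos: [0.4965, 0.158, 0.2853]
ee_rot: [3.141, -0.0, -2.544]
wrist_force: [-0.2, -0.4, -0.0]
width: 0.0008
```

```bash
cat >> h.py <<'E'
def go(x,y,z,yawdeg):
    o=robot.get_obs();p=o['tool_pos'];w=o['ee_rot'][2]
    d=np.array([x,y,z])-p
    X=np.array([np.cos(w),np.sin(w),0]);Y=np.array([np.sin(w),-np.cos(w),0])
    t=-((np.radians(yawdeg)-w+np.pi)%(2*np.pi)-np.pi)/(np.pi/2)
    print('t',o['time'],'pos',p.round(4),'yaw',np.degrees(w).round(1),'F',o['wrist_force'].round(1),'q6',o['joint_positions'][5].round(2))
    print('shift',(np.array([d@X,d@Y,-d[2]])/.08).round(3),'turn',t.round(3))
E
python3 - <<'E'
from h import *
s=snap('wrist','w1.png')
go(0.6356,-0.0244,.285,215)
for n,p in(('axis',(.592,-.011,.2165)),('rib',(.6115,-.0389,.2365))):print(n,proj(s,p))
E
```

```text
t 2.3333 pos [0.4966 0.1577 0.2853] yaw -145.7 F [-0.5 -0.6 -0.1] q6 -1.97
shift [-0.155 -2.86   0.004] turn -0.008
axis [-12.24881714 222.58963997]
rib [-101.56034989  230.80804589]
```

View pics/w1.png

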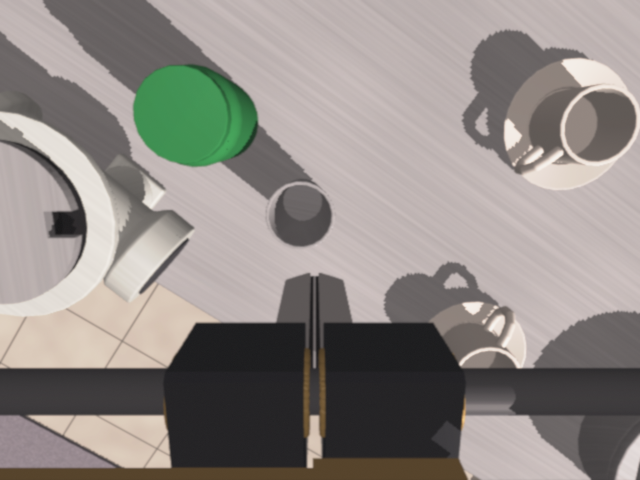

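The notch shows at (66,223) on the left; fingertips at (313,280). I'll move partway to get the whole lid in view.

Call:
{"fn": "servo_tool", "kwargs": {
  "rows": [
    [[0,-0.5,0],0],
    [[0,-1,0],0],
    [[0,-1,0],0],
    [[0,-1,0],0]
  ]
}}

```text
time: 2.67
tool_pos: [0.5425, 0.0899, 0.2846]
ee_rot: [3.14, -0.001, -2.546]
wrist_force: [-1.0, 0.6, 0.2]
width: 0.0005
```

Run:
```python
from h import *
s=snap('wrist','w2.png')
go(0.6356,-0.0244,.285,215)
for n,p in(('axis',(.592,-.011,.2165)),('rib',(.6115,-.0389,.2365))):print(n,proj(s,p))
```

```text
t 2.7167 pos [0.5421 0.0909 0.285 ] yaw -145.8 F [ 0.1 -0.5 -0.3] q6 -2.11
shift [-0.156 -1.849  0.   ] turn -0.009
axis [126.48892358 223.89883935]
rib [ 48.51867309 232.37904634]
```

View pics/w2.png

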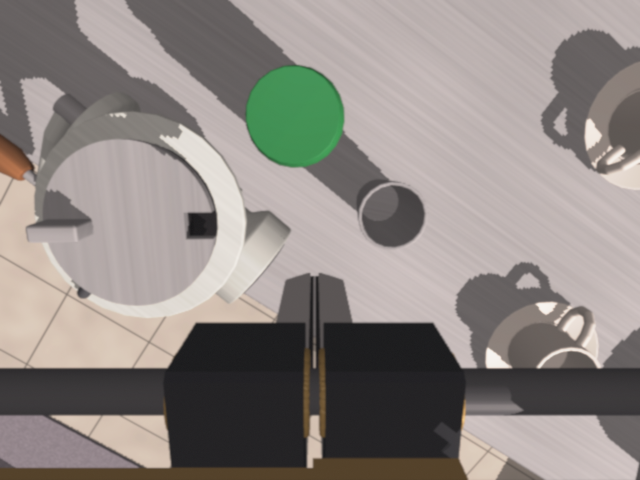

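The lid's centre is at about (128,222), against (126,224) predicted. The notch is at (203,225), the rib top spans (27..80, 231), and the pin end is at (83,292).

Run:
```python
from h import *
s=np.load('pics/w2.png.npz')
c=np.array([.592,-.011]);
for n,u,v,z in[('pinend',83,293,.206),('notch',202,225,.2125),('ribout',28,232,.2365),('ribin',82,231,.2365),('ctr',128,222,.2165),('flL',243,222,.2),('fltop',140,114,.2),('flbot',150,316,.2)]:
    p=ray(s,u,v,z);d=p[:2]-c;print(n,p.round(4),np.hypot(*d).round(4),np.degrees(np.arctan2(d[1],d[0])).round(1))
import cv2
a=s['pixels'][100:330,10:260,::-1];cv2.imwrite('pics/w2z.png',cv2.resize(a,None,fx=2.5,fy=2.5,interpolation=cv2.INTER_CUBIC))
```

```text
pinend [ 0.652  -0.0152  0.206 ] 0.0601 -4.0
notch [0.5689 0.0258 0.2125] 0.0434 122.1
ribout [ 0.6176 -0.0482  0.2365] 0.0452 -55.5
ribin [ 0.6006 -0.0242  0.2365] 0.0157 -56.9
ctr [ 0.5905 -0.0108  0.2165] 0.0015 172.7
flL [0.5569 0.0449 0.2   ] 0.066 122.1
fltop [ 0.5356 -0.04    0.2   ] 0.0634 -152.7
flbot [0.6455 0.0274 0.2   ] 0.0659 35.7
```

View pics/w2z.png

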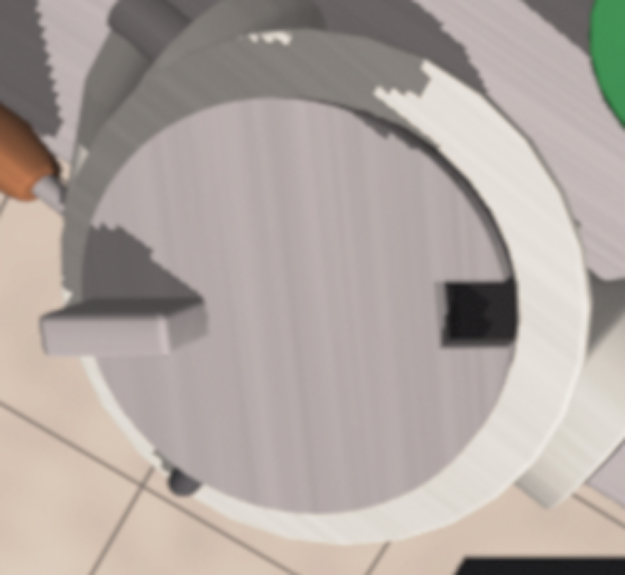

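Call:
{"fn": "servo_tool", "kwargs": {
  "rows": [
    [[-0.08,-0.5,0],0],
    [[-0.15,-0.95,0],-0.01],
    [[-0.15,-0.95,0],-0.01]
  ]
}}

```text
time: 2.97
tool_pos: [0.597, 0.0323, 0.2835]
ee_rot: [-3.141, -0.002, -2.53]
wrist_force: [-0.7, 1.1, -0.7]
width: 0.0005
```

Call:
{"fn": "servo_tool", "kwargs": {
  "rows": [
    [[0,-0.5,0],0],
    [[0,-0.9,0],0],
    [[0,-0.9,0],0],
    [[0,-0.9,0],0]
  ]
}}

```text
time: 3.3
tool_pos: [0.6363, -0.0233, 0.2846]
ee_rot: [3.14, -0.001, -2.527]
wrist_force: [-0.9, 0.0, -0.4]
width: 0.0004
```

Run:
```python
from h import *
s=snap('wrist','w3.png')
go(0.634,-0.0255,.225,213.5)
```

```text
t 3.35 pos [ 0.636  -0.0225  0.2854] yaw -144.7 F [ 0.6  0.4 -0.5] q6 -2.31
shift [ 0.042 -0.016  0.755] turn 0.02
```

View pics/w3.png

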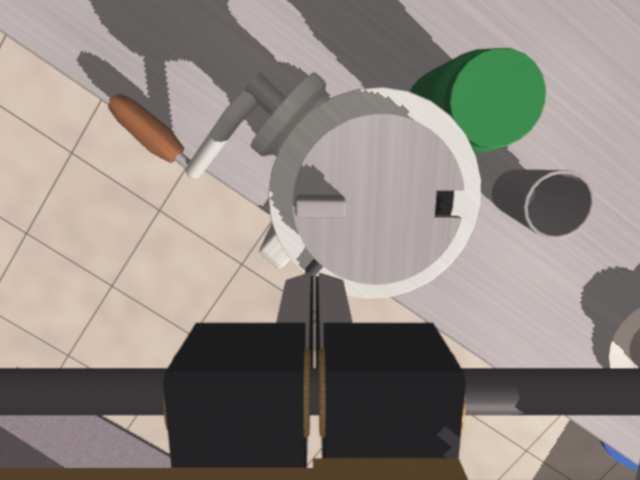

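The fingertips point at (313,275) beside the rib (297..345, 208), and the pin is at (313,266). Next I'll go down, then make contact.

Call:
{"fn": "servo_tool", "kwargs": {
  "rows": [
    [[0.04,-0.02,0.2],0.02],
    [[0.04,-0.02,0.4],0.02],
    [[0.04,-0.02,0.6],0.02],
    [[0.04,-0.02,0.76],0.02],
    [[0.04,-0.02,0.76],0.02],
    [[0.04,-0.02,0.76],0.02]
  ]
}}

```text
time: 3.85
tool_pos: [0.6338, -0.025, 0.2248]
ee_rot: [3.141, -0.0, -2.556]
wrist_force: [0.2, -0.0, -0.4]
width: 0.0008
```

Call:
{"fn": "servo_tool", "kwargs": {
  "rows": [
    [[0.04,0,0],0],
    [[0.07,0,0],0],
    [[0.1,0,0],0],
    [[0.13,0,0],0],
    [[0.16,0,0],0],
    [[0.16,0,0],0]
  ]
}}

```text
time: 4.35
tool_pos: [0.6241, -0.0344, 0.2253]
ee_rot: [-3.141, 0.001, -2.558]
wrist_force: [-0.3, -0.2, 0.7]
width: 0.0006
```

Run:
```python
from h import *
s=snap('wrist','w4.png')
cv2.imwrite('pics/w4.png',s['pixels'][60:320,240:500,::-1].repeat(2,0).repeat(2,1))
go(0.634,-0.0255,.225,213.5)
```

```text
t 4.4 pos [ 0.6241 -0.0343  0.2251] yaw -146.6 F [0.9 0.1 0.3] q6 -2.3
shift [-0.164  0.024  0.001] turn -0.001
```

View pics/w4.png

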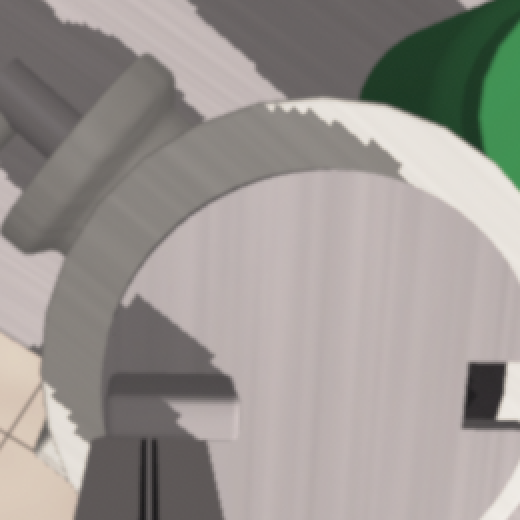

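Fingers are directly behind the rib and not quite touching. I'll compute the arc rows next.

```bash
cat >> h.py <<'E'
def arc(step,n,c=(.591,-.011),d=None):
    o=robot.get_obs();w=o['ee_rot'][2];r=o['tool_pos'][:2]-np.array(c)
    X=np.array([np.cos(w),np.sin(w)]);Y=np.array([np.sin(w),-np.cos(w)])
    p0=np.array([r@X,r@Y]);print('rel mm',p0*1e3,'phi',np.degrees(w)+90)
    q=np.array([p0[0] if d is None else -d,-.036])
    for i in range(1,n+1):
        a=np.radians(step*i);p=np.array([q[0]*np.cos(a)-q[1]*np.sin(a),q[0]*np.sin(a)+q[1]*np.cos(a)])-p0
        print('[[%.3f, %.3f, 0], %.3f]'%(*(p/.08),a/(np.pi/2)),end=', ')
    print()
E
python3 -c "
from h import *
arc(4,12,d=.013)"
```

```text
rel mm [-14.73893767 -37.67852879] phi -56.561224748271684
[[0.054, 0.011, 0], 0.044], [[0.086, 0.003, 0], 0.089], [[0.119, -0.003, 0], 0.133], [[0.152, -0.006, 0], 0.178], [[0.185, -0.007, 0], 0.222], [[0.219, -0.006, 0], 0.267], [[0.252, -0.003, 0], 0.311], [[0.285, 0.003, 0], 0.356], [[0.317, 0.011, 0], 0.400], [[0.349, 0.022, 0], 0.444], [[0.380, 0.034, 0], 0.489], [[0.410, 0.049, 0], 0.533],
```

Call:
{"fn": "servo_tool", "kwargs": {
  "rows": [
    [[0.05,0.01,0],0.04],
    [[0.09,0,0],0.09],
    [[0.12,0,0],0.13],
    [[0.15,-0.01,0],0.18],
    [[0.185,-0.01,0],0.22],
    [[0.22,-0.01,0],0.27],
    [[0.25,0,0],0.31],
    [[0.285,0,0],0.36],
    [[0.32,0.01,0],0.4],
    [[0.35,0.02,0],0.445],
    [[0.38,0.035,0],0.49],
    [[0.41,0.05,0],0.535]
  ]
}}

```text
time: 5.4
tool_pos: [0.5951, -0.0494, 0.2247]
ee_rot: [-3.141, 0.002, 2.881]
wrist_force: [1.7, -1.4, 0.6]
width: 0.0005
```

```bash
python3 -c "
from h import *
print(robot.get_obs()['wrist_force'])
s=snap('wrist','w5.png')
arc(4,12,d=.013)"
```

```text
[ 1.72300804 -1.35085128  0.56085259]
rel mm [-13.38683213 -36.13737647] phi 254.95560758550093
[[0.037, -0.009, 0], 0.044], [[0.069, -0.017, 0], 0.089], [[0.102, -0.022, 0], 0.133], [[0.135, -0.026, 0], 0.178], [[0.169, -0.027, 0], 0.222], [[0.202, -0.025, 0], 0.267], [[0.235, -0.022, 0], 0.311], [[0.268, -0.016, 0], 0.356], [[0.300, -0.008, 0], 0.400], [[0.332, 0.003, 0], 0.444], [[0.363, 0.015, 0], 0.489], [[0.393, 0.030, 0], 0.533],
```

View pics/w5.png

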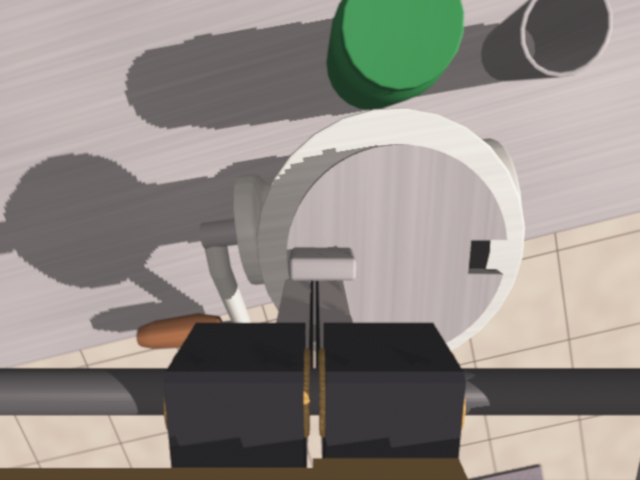

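The rib has turned with the tool, now at about -105°, and is aligned with the fingers. I'll continue the arc.

Call:
{"fn": "servo_tool", "kwargs": {
  "rows": [
    [[0.035,-0.01,0],0.045],
    [[0.07,-0.02,0],0.09],
    [[0.1,-0.02,0],0.135],
    [[0.135,-0.025,0],0.18],
    [[0.17,-0.025,0],0.22],
    [[0.2,-0.025,0],0.265],
    [[0.235,-0.02,0],0.31],
    [[0.27,-0.015,0],0.355],
    [[0.3,-0.01,0],0.4],
    [[0.33,0,0],0.445],
    [[0.365,0.015,0],0.49],
    [[0.395,0.03,0],0.535]
  ]
}}

```text
time: 6.45
tool_pos: [0.5644, -0.0393, 0.2247]
ee_rot: [-3.141, 0.001, 2.042]
wrist_force: [0.3, -2.6, -0.5]
width: 0.0002
```

```bash
python3 -c "
from h import *
print(robot.get_obs()['wrist_force'])
s=snap('wrist','w6.png')
arc(3,11,d=.013)"
```

```text
[ 0.2600142  -2.58282454 -0.51091671]
rel mm [-12.6827119  -36.52507938] phi 206.89622949379626
[[0.020, -0.001, 0], 0.033], [[0.044, -0.008, 0], 0.067], [[0.068, -0.013, 0], 0.100], [[0.093, -0.017, 0], 0.133], [[0.118, -0.020, 0], 0.167], [[0.143, -0.022, 0], 0.200], [[0.168, -0.022, 0], 0.233], [[0.193, -0.021, 0], 0.267], [[0.218, -0.018, 0], 0.300], [[0.243, -0.014, 0], 0.333], [[0.267, -0.009, 0], 0.367],
```

View pics/w6.png

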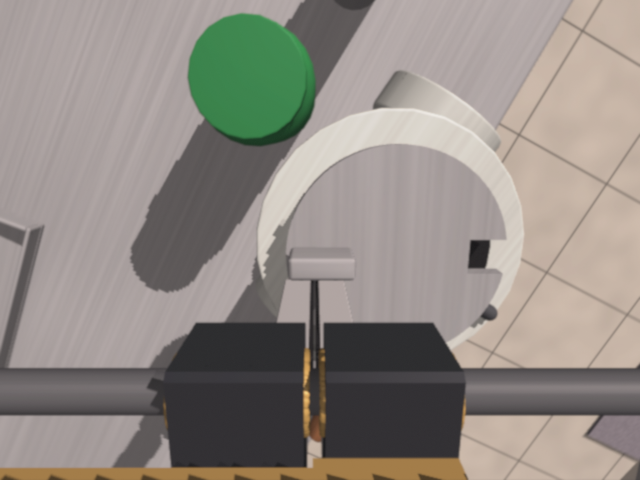

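The pin end is visible at (489,312), the notch at (486,254) and the rib at (322,262). I'll measure the remaining angle.

Run:
```python
from h import *
s=np.load('pics/w6.png.npz')
c=np.array([.591,-.011])
for n,u,v,z in[('pinend',489,312,.205),('notch in',471,254,.2125),('notch out',504,255,.2165),('notch side',505,240,.2165),('notch side2',503,270,.2165),('ribL',290,257,.2365),('ribR',354,257,.2365),('fl',524,225,.2),('fltop',395,108,.2),('flL',258,240,.2)]:
    p=ray(s,u,v,z);d=p[:2]-c;print(n,p.round(4),np.hypot(*d).round(4),np.degrees(np.arctan2(d[1],d[0])).round(1))
```

```text
pinend [ 0.6519 -0.0157  0.205 ] 0.0611 -4.4
notch in [0.6244 0.0064 0.2125] 0.0377 27.6
notch out [0.6361 0.0132 0.2165] 0.0512 28.2
notch side [0.6327 0.0193 0.2165] 0.0516 36.1
notch side2 [0.6397 0.007  0.2165] 0.0519 20.3
ribL [ 0.5481 -0.0262  0.2365] 0.0455 -160.5
ribR [ 0.5714 -0.0143  0.2365] 0.0199 -170.4
fl [0.6454 0.0296 0.2   ] 0.0679 36.8
fltop [0.5625 0.0486 0.2   ] 0.0661 115.6
flL [ 0.5332 -0.036   0.2   ] 0.063 -156.6
```

The notch is at about 28° and the pin at about -5°. I'll push 31° more, then check.

Call:
{"fn": "servo_tool", "kwargs": {
  "rows": [
    [[0.02,0,0],0.033],
    [[0.045,-0.01,0],0.067],
    [[0.07,-0.015,0],0.1],
    [[0.093,-0.017,0],0.133],
    [[0.118,-0.02,0],0.167],
    [[0.143,-0.022,0],0.2],
    [[0.168,-0.022,0],0.233],
    [[0.193,-0.021,0],0.267],
    [[0.218,-0.018,0],0.3],
    [[0.24,-0.015,0],0.33],
    [[0.25,-0.012,0],0.345],
    [[0.25,-0.012,0],0.345]
  ]
}}

```text
time: 7.5
tool_pos: [0.5542, -0.0213, 0.2246]
ee_rot: [-3.141, 0.0, 1.504]
wrist_force: [-0.6, -2.3, 0.5]
width: 0.0004
```

```bash
python3 -c "
from h import *
s=snap('wrist','w7.png')
t=snap('top','t7.png')
arc(1,4)
cv2.imwrite('pics/w7z.png',cv2.resize(s['pixels'][80:360,240:560,::-1],None,fx=2.2,fy=2.2,interpolation=2))
cv2.imwrite('pics/t7z.png',cv2.resize(t['pixels'][140:220,270:370,::-1],None,fx=7,fy=7,interpolation=2))
"
```

```text
rel mm [-12.78100731 -35.84868659] phi 176.20399490556173
[[0.008, -0.005, 0], 0.011], [[0.016, -0.007, 0], 0.022], [[0.024, -0.010, 0], 0.033], [[0.032, -0.012, 0], 0.044],
```

View pics/w7z.png

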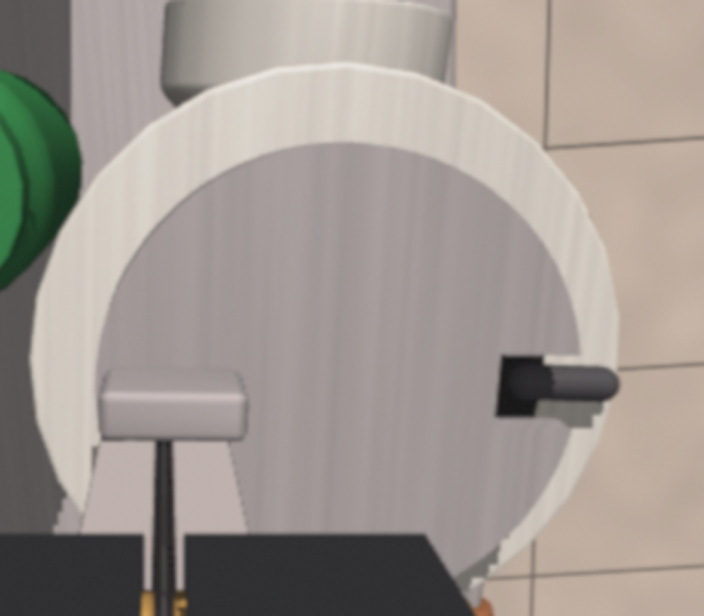

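View pics/t7z.png

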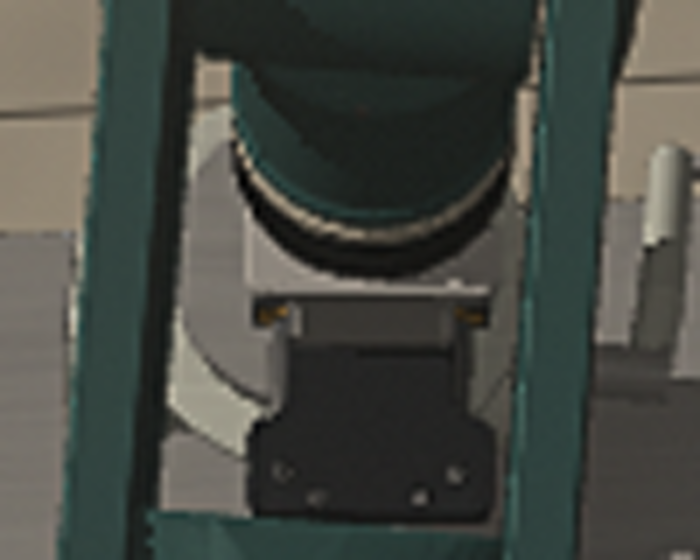

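The pin now lies inside the notch in the wrist view. In zoom pixels the notch sides are at y≈355 and 416, and the pin's axis at y≈382. I'll check this with heights.

Run:
```python
from h import *
s=np.load('pics/w7.png.npz')
c=np.array([.5915,-.0105])
for n,u,v,z in[('pin near notch',560,382,.205),('pinend',616,384,.204),('pin inner',520,381,.206),('notch out a',579,355,.2165),('notch out b',574,417,.2165),('notch in a',503,356,.2165),('notch in b',497,416,.2165),('ribL',108,392,.2365),('ribR',240,394,.2365),('lidL',97,350,.2165),('lidtop',345,142,.2165),('lidR',580,350,.2165)]:
    p=ray(s,240+(u+.5)/2.2-.5,80+(v+.5)/2.2-.5,z);d=p[:2]-c;print(n,p.round(4),np.hypot(*d).round(4),np.degrees(np.arctan2(d[1],d[0])).round(1))
```

```text
pin near notch [ 0.6432 -0.0148  0.205 ] 0.0519 -4.7
pinend [ 0.656  -0.0163  0.204 ] 0.0647 -5.2
pin inner [ 0.6341 -0.0136  0.206 ] 0.0427 -4.2
notch out a [ 0.6421 -0.0057  0.2165] 0.0509 5.5
notch out b [ 0.6416 -0.019   0.2165] 0.0508 -9.6
notch in a [ 0.6266 -0.0048  0.2165] 0.0355 9.2
notch in b [ 0.6256 -0.0177  0.2165] 0.0348 -11.9
ribL [ 0.5467 -0.0014  0.2365] 0.0457 168.5
ribR [ 0.5711 -0.0034  0.2365] 0.0216 160.7
lidL [0.5435 0.0019 0.2165] 0.0495 165.5
lidtop [0.5951 0.0403 0.2165] 0.0509 85.9
lidR [ 0.6423 -0.0046  0.2165] 0.0511 6.6
```

The notch needs roughly 1 to 2.5° more clockwise, so I'll nudge 1.7°. Then I'll back off and look without contact.

Call:
{"fn": "servo_tool", "kwargs": {
  "rows": [
    [[0.008,0,0],0.01],
    [[0.014,0,0],0.018],
    [[0.014,0,0],0.018],
    [[0.014,0,0],0.018]
  ]
}}

```text
time: 7.93
tool_pos: [0.5545, -0.02, 0.2246]
ee_rot: [-3.141, -0.0, 1.475]
wrist_force: [-1.0, -1.7, -0.6]
width: 0.0002
```

Call:
{"fn": "servo_tool", "kwargs": {
  "rows": [
    [[-0.05,0,0],0],
    [[-0.15,0,0],0],
    [[-0.25,0,0],0],
    [[-0.25,0,-0.4],0],
    [[-0.25,0,-0.4],0],
    [[-0.25,0,-0.4],0]
  ]
}}

```text
time: 8.43
tool_pos: [0.5539, -0.0406, 0.259]
ee_rot: [3.136, 0.0, 1.474]
wrist_force: [-0.2, -0.1, 1.3]
width: 0.0009
```

```bash
python3 -c "
from h import *
s=snap('wrist','w8.png')
cv2.imwrite('pics/w8z.png',cv2.resize(s['pixels'][80:320,240:560,::-1],None,fx=2.4,fy=2.4,interpolation=2))
go(.591,-.011,.22,85)
"
```

```text
t 8.4833 pos [ 0.5533 -0.0404  0.2575] yaw 84.5 F [ 0.2  0.5 -0.6] q6 -0.08
shift [0.411 0.433 0.468] turn -0.006
```

View pics/w8z.png

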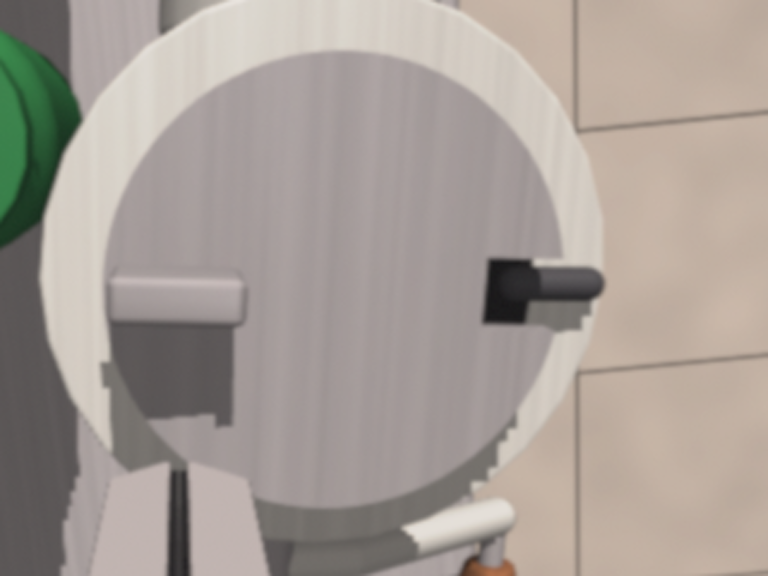

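Run:
```python
from h import *
s=np.load('pics/w8.png.npz')
c=np.array([.5915,-.0105])
for n,u,v,z in[('pin near notch',550,284,.205),('pinend',602,284,.204),('pin inner',510,283,.206),('notch out a',563,259,.2165),('notch out b',553,330,.2165),('notch in a',489,259,.2165),('notch in b',483,324,.2165),('ribL',110,300,.2365),('ribR',243,301,.2365),('lidL',105,280,.2165),('lidtop',340,50,.2165),('lidbot',335,508,.2165)]:
    p=ray(s,240+(u+.5)/2.4-.5,80+(v+.5)/2.4-.5,z);d=p[:2]-c;print(n,p.round(4),np.hypot(*d).round(4),np.degrees(np.arctan2(d[1],d[0])).round(1))
```

```text
pin near notch [ 0.6436 -0.0149  0.205 ] 0.0523 -4.9
pinend [ 0.6559 -0.0163  0.204 ] 0.0646 -5.1
pin inner [ 0.6341 -0.0136  0.206 ] 0.0428 -4.2
notch out a [ 0.6424 -0.0076  0.2165] 0.051 3.2
notch out b [ 0.6401 -0.0231  0.2165] 0.0502 -14.6
notch in a [ 0.6264 -0.0061  0.2165] 0.0352 7.2
notch in b [ 0.6248 -0.0203  0.2165] 0.0347 -16.4
ribL [ 0.5454 -0.0039  0.2365] 0.0466 171.8
ribR [ 0.5717 -0.0067  0.2365] 0.0202 169.0
lidL [ 0.5433 -0.0026  0.2165] 0.0489 170.7
lidtop [0.5969 0.0401 0.2165] 0.0509 84.0
lidbot [ 0.5898 -0.0599  0.2165] 0.0495 -92.0
```

The notch middle is at about -5.3° and the pin at -4.9°, so they are aligned to well under 1 mm. Next I'll go over the lid centre and press down in steps.

Call:
{"fn": "servo_tool", "kwargs": {
  "rows": [
    [[0.2,0.25,0],0],
    [[0.42,0.48,0],0],
    [[0.42,0.48,0],0],
    [[0.42,0.48,0.2],0],
    [[0.42,0.48,0.4],0],
    [[0.42,0.48,0.47],0],
    [[0.42,0.48,0.47],0],
    [[0.42,0.48,0.47],0]
  ]
}}

```text
time: 9.15
tool_pos: [0.5937, -0.0103, 0.2187]
ee_rot: [-3.14, -0.0, 1.475]
wrist_force: [0.3, -0.0, -0.1]
width: 0.0006
```

Call:
{"fn": "servo_tool", "kwargs": {
  "rows": [
    [[0,0,0.02],0],
    [[0,0,0.035],0],
    [[0,0,0.05],0],
    [[0,0,0.065],0],
    [[0,0,0.08],0],
    [[0,0,0.08],0]
  ]
}}

```text
time: 9.65
tool_pos: [0.5944, -0.0102, 0.2135]
ee_rot: [3.14, 0.0, 1.475]
wrist_force: [-1.8, 0.5, 3.4]
width: 0.0001
```

It's sinking: 3 mm down at about 3–5 N. Continuing to press.

Call:
{"fn": "servo_tool", "kwargs": {
  "rows": [
    [[0,0,0.015],0],
    [[0,0,0.03],0],
    [[0,0,0.045],0],
    [[0,0,0.06],0],
    [[0,0,0.065],0],
    [[0,0,0.065],0]
  ]
}}

```text
time: 10.15
tool_pos: [0.5944, -0.0102, 0.2087]
ee_rot: [3.14, 0.0, 1.475]
wrist_force: [-0.8, 0.2, 6.3]
width: 0.0007
```

Call:
{"fn": "servo_tool", "kwargs": {
  "rows": [
    [[0,0,0.015],0],
    [[0,0,0.025],0],
    [[0,0,0.03],0],
    [[0,0,0.03],0]
  ]
}}

```text
time: 10.48
tool_pos: [0.5945, -0.0102, 0.2086]
ee_rot: [3.138, 0.0, 1.475]
wrist_force: [-4.1, 0.4, 13.0]
width: 0.0003
```

The lid has stopped at 208.6 mm with the force rising to 13 N, so it's home. I'll back away upwards and check.

Call:
{"fn": "servo_tool", "kwargs": {
  "rows": [
    [[0,0,-0.1],0],
    [[0,0,-0.3],0],
    [[0,0,-0.6],0],
    [[0,0,-0.9],0],
    [[0,0,-0.9],0]
  ]
}}

```text
time: 10.9
tool_pos: [0.5958, -0.0102, 0.2818]
ee_rot: [3.134, -0.0, 1.475]
wrist_force: [-1.1, 0.3, 1.0]
width: 0.0001
```

Call:
{"fn": "servo_tool", "kwargs": {
  "rows": [
    [[-0.3,-0.3,-0.2],0],
    [[-0.6,-0.6,-0.2],0],
    [[-0.7,-0.8,-0.2],0],
    [[-0.7,-0.8,-0.2],0],
    [[-0.7,-0.8,-0.2],0]
  ]
}}

```text
time: 11.32
tool_pos: [0.5247, -0.0599, 0.2921]
ee_rot: [-3.141, -0.001, 1.474]
wrist_force: [0.7, -0.6, 0.1]
width: 0.0006
```

```bash
python3 -c "
from h import *
s=snap('wrist','w9.png');t=snap('top','t9.png')
for p in [(.5915,-.0105,.2085),(.5915,-.0105,.2165)]: print(proj(s,p))
print(robot.get_obs()['wrist_force'],robot.get_obs()['tool_pos'])
"
```

```text
[414.02200461 155.84389784]
[417.10256535 156.54696177]
[-0.17109806  0.08964855  0.51820983] [ 0.52549543 -0.05926352  0.29177392]
```

View pics/w9.png

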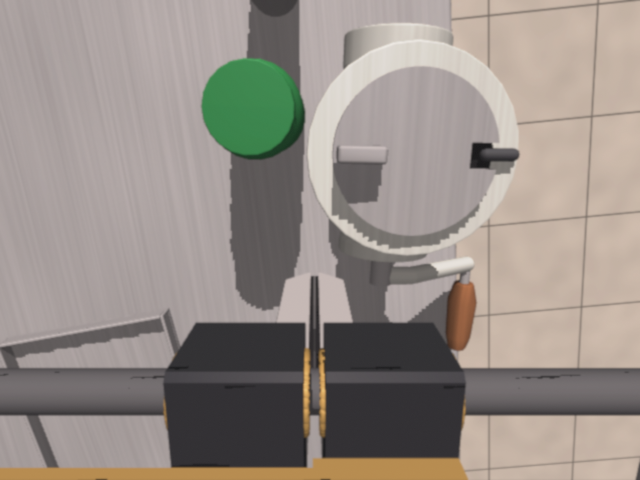

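View pics/t9.png

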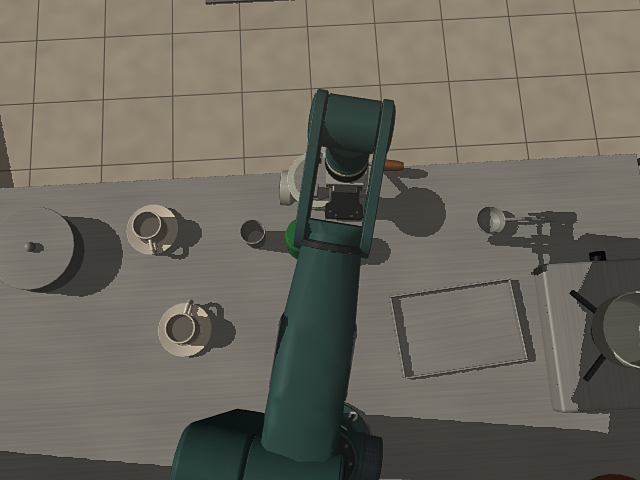

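The wrist view shows the pin (480–518, 154) sitting in the notch (471–500, 143–167). The lid is flush near the flange and the tool is clear. The top view shows the bystanders in place. Handing in.

```bash
python3 -c "
from h import *
print(robot.close_job())"
```

```text
the job is handed in; nothing more can be done
None
```

The lid is turned over the pin and pressed home, and I handed the job in at about 11.4 s of the 48 s allowed. No verdict is reported.

- **Turning:** I pushed the rib about 131° clockwise with the shut fingertips, at about 2–3 N. A wrist-camera check before pressing put the notch at about -5.3° and the pin at -4.9°, an offset of under 1 mm.
- **Pressing:** I pressed at the lid's centre. It sank at 3–6 N, then stopped at a TCP height of 208.6 mm (home is 208.5 mm) while the force rose to 13 N.
- **Coming away:** I backed off upwards. The wrist force then read near zero, and the last wrist picture shows the pin inside the notch.
- **Bystanders:** The cups and saucers, tumbler, strainer and tray look unmoved in the last top view. The arm partly hid the jar there, but the last wrist view shows it standing in front of the hopper.

The checks disagreed only slightly. Pin direction read between -4° and -7° from view to view, and apparent circle centres differed by 1–2 mm, both within tolerance.

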